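Pull the wrong bottle from the dropper case

ROBOT

A 6-joint arm with a two-finger parallel gripper is mounted at the origin on a cart in front of the work surface, level with it; the furniture and walls round the work are solid. World frame = base frame: x ahead of the robot, y to its left, z up, the work surface at z = 0. Lengths are in m, angles in rad, forces in N, time in s.
With the tool pointing down it reaches from about 0.3 to 0.875 m from the base axis. Payload 6.4 kg.
Tool frame: the origin (TCP) lies at the very end of the fingers, on their centre line; the grasp point (between the pads) lies tcp_to_grasp behind it (tcp_to_grasp is the distance from the TCP to the grasp point, in m); z points along the fingers, y is the direction in which the jaws open and shut (so a half turn about z gives the same grasp; the last joint's range is limited). The gripper opens to 85 mm and grips with 20 to 120 N. Pads are 22 mm wide; open, the fingers measure 114 mm over their backs; the gripper's body (76 mm by 85 mm) begins 54 mm behind the grasp point. The pads swing forward as they close: fully open they stand 13 mm farther back than shut.
Start: joints at [-1.536, 0.181, 1.607, -0, 1.354, -0.206], TCP at [0.137, -0.558, 0.231] pointing down, gripper open.
Joint ranges: [-2.99, 2.99], [-0.89, 2.07], [0.3, 2.58], [-1.14, 4.28], [0, 2.63], [-3.12, 3.12]. Speed limits (rad/s): [2.57, 2.57, 3.01, 3.14, 3.14, 3.14].

INTERFACE

Orientations are given as a unit quaternion [w, x, y, z].
In Python, from bench import get_obs, camera, hand_in, tcp_to_grasp gives the robot as it stands.
- The arm moves only by the shell command python3 -m inch 'ROWS' [OPENING]. ROWS is JSON, a list of rows, each an object with "delta_pos": the shift along the tool's x, y, z in cm, a list of three; "rotation": the turn, a rotation vector about the tool's x, y, z in rad, a list of three. In form: [{"delta_pos": [x, y, z], "rotation": [rx, ry, rz]}, ...]. A call has 1 to 10 rows; each row shifts and turns the commanded pose from where the row before left it, along the tool's axes as they then stand; what a row does not reach is not made up. A row lasts 1/10 s, in which the tool goes at most 50 mm and 8.59 degrees, less where a joint would pass 70% of its speed; a pose out of reach is approached as far as the arm can. A call is refused whole if a number of a shift passes 5 or a number of a turn 0.15, either way. A call with a gripper value outside its range is refused whole. OPENING is the finger opening in cm, from 0 to 8.54, set as the call begins (- or left out, the last holds). The fingers move at their own pace and stop on an object; the grip force is fixed at half the most. Time passes only in rows, so rows that do not move let the fingers close. It gives the time, the measured TCP pose, the force and the opening at its end, in the units of the state.
- get_obs(): the state, without advancing time (a new reading comes with each control period).
- camera(name): name is "side" or "top"; returns a dict with "color" (400x640x3 uint8, red, green, blue), "vfov" (degrees; the focal length in pixels is half the picture's height over the tangent of half this angle, whatever the lens; pixels are square), "cx", "cy" (the principal point, pixels), "eye" and "orientation" of the camera in the world. Camera axes: x right, y down, z forward; pixel columns grow to the right and rows downward; lengths in m; the calibration is good to about 2 mm. A picture is of the moment at which its call begins. There is no depth.
- hand_in(): hands the job in, once; it reports no verdict.
The state is a dict: "time_s": time; "q": joint angles; "dq": joint speeds; "joint_efforts": joint torques, N m; "eef_pos": TCP position; "eef_rot": TCP orientation; "wrist_force": force on the tool from outside, world axes, zero at the start; "torque": the same for the moment, N m; "opening": opening from 0.0 (shut) to 1.0 (fully open).
Only numpy, scipy, OpenCV 4.12 (cv2) and the standard library are available. Lean on these libraries where they do the work, as an engineer would, in place of code of your own. Each camera call takes 0.05 s, during which the arm holds its last target.

TASK

The grey hinged-lid case is laid out for dropper bottles only, one to a well, but one of the three wells holds a plain screw-capped vial instead. Swing the lid up and right back so that it stays standing open, then take the wrong vial out and stand it upright in the steel dish beside the case. Leave the two dropper bottles in their wells, and do not disturb the other bottle and vial that stand outside it.

Things in the scene. Friction and masses are not known exactly. Their poses are not given: they have to be found in the camera images.
- case: Grey case, fixed, 110 (x) x 290 (y) x 80 mm high, walls and floor 5 mm. Origin: centre of its underside; x points from its front (robot side) to the hinge side, z up. On its floor a white plate, its top 15 mm above the worktop, has three 34 mm wells at x = 0, y = -75, 0 and +75 mm; in each stands a bottle, its foot 5 mm above the worktop, with a little play.
- lid (a joint): Angle of the case's flat lid (110 x 290 x 8 mm, 0.15 kg), rad: 0 shut at the start, about 1.57 upright, 1.9 fully back against its stop. Hinged along the case's far (+x) top edge. The hinge is stiff: the lid stays where it is left; it takes 2 to 3 N at the knob. Not latched.
- lid_hinge (a point): Point on the lid's hinge axis, at the middle of the case's length, 80 mm above the worktop. It turns with the lid.
- lid_handle (a point): Middle of the head of the round steel knob on the lid: head 28 mm across, 16 mm tall. The point lies 35 mm above the lid's top face; with the lid shut, 80 mm in front (case -x) of the hinge axis and 43 mm above it, half-way along. It moves with the lid. Pinched along the case's y, the knob turns between the fingers as the lid swings.
- vial_center (a point): Centre (half-way up) of the wrongly packed one: a small dark brown glass vial with a flat black screw cap, 27 mm across, 62 mm tall, 30 g, standing in one of the three wells, which one varies. Body straight up to 50 mm, cap 22 mm across. z points to its cap.
- dropper_1_center (a point): Centre (half-way up) of one of the two dropper bottles that belong in the case: white translucent, 29 mm across up to 45 mm, with a slim pointed dropper top, 70 mm tall. In any of the wells.
- dropper_2_center (a point): Centre of the other dropper bottle, just like the first. In any of the wells.
- dish_in (a point): Centre of the inner floor of the shallow square steel dish, outer 120 x 120 x 14 mm, walls and floor 3 mm, fixed to the worktop; inner floor 3 mm above the worktop. x and y along its sides.
- amber_bottle_center (a point): Bystander outside the case: centre of an amber glass bottle with white cap, 43 mm across, 94 mm tall.
- loose_vial_center (a point): Bystander outside the case: centre of a sample vial with a white cap, 24 mm across, 64 mm tall.
- vial: The brown vial again: origin at the centre of its underside, z up to its cap.

How it is judged:
On the way:
1. the lid is swung up past 1.3 rad (75 degrees) (value of joint lid above 1.3 rad), for 0.2 s.
At the end, for the whole second after the job is handed in: The lid stands open beyond 1.3 rad; the brown vial stands at rest and upright (within 10 degrees) on the floor of the steel dish, inside its walls; both dropper bottles still stand in the wells they started in (within 15 mm, 14 degrees) (value of joint lid above 1.3 rad and x of vial_center in the frame of dish_in between -0.047 and 0.047 m and y of vial_center in the frame of dish_in between -0.047 and 0.047 m and z of vial_center in the frame of dish_in between 0.026 and 0.036 m and angle between vial_center's own z axis and vertical below 0.17 rad and linear speed of vial below 0.02 m/s and distance of each of dropper_1_center, dropper_2_center from where it was at the start of the episode below 0.015 m and angle between each of dropper_1_center, dropper_2_center's own z axis and vertical below 0.25 rad); the robot touches nothing.
It fails at once if a dropper bottle is pulled out of its well or displaced by more than 30 mm (distance of any of dropper_1_center, dropper_2_center from where it was at the start of the episode above 0.03 m).
It fails at once if the amber bottle or the white-capped vial outside the case is moved by more than 30 mm (distance of any of amber_bottle_center, loose_vial_center from where it was at the start of the episode above 0.03 m).
It also fails if it takes over 54 s, if anything falls off the work surface, if the arm or the gripper's body presses on something with over 40 N, if the wrist force passes 120 N, or if a joint passes its speed limit or range.

## Working session

There is one attempt and no reset: what is moved stays moved. The work goes in short steps, Python scripts to look and compute and a shell command to move; the robot and the scene stay as the last step left them, time stands still between calls to the robot, and variables do not carry over. Pictures are saved under pics/ and viewed, and the job is handed in when it is done.

```bash
ls; mkdir -p pics; python3 - <<'E'
from bench import get_obs,camera,tcp_to_grasp
import cv2
print(tcp_to_grasp); o=get_obs(); print(o)
for n in('top','side'):
    c=camera(n); cv2.imwrite(f'pics/{n}0.png',c['color'][:,:,::-1]); print({k:v for k,v in c.items() if k!='color'})
E
```

```text
pics
0.0187
{'time_s': 0.0, 'q': array([-1.53628941e+00,  1.81529014e-01,  1.60799674e+00, -1.53958543e-05,
        1.35379404e+00, -2.06316959e-01]), 'dq': array([ 0.00073461,  0.00047955, -0.00023189,  0.00130889, -0.00107294,
        0.00317586]), 'joint_efforts': array([-3.49793218e-04, -4.44868934e+01, -3.51338124e+01, -3.70267790e-04,
        9.11302603e-03, -2.35544763e-05]), 'eef_pos': array([ 0.13712268, -0.55784931,  0.23039635]), 'eef_rot': array([-8.61032408e-04,  9.92758667e-01,  1.20122782e-01,  6.66057213e-05]), 'wrist_force': array([-0.17192331,  0.35210068, -0.07377505]), 'torque': array([-0.01235102, -0.04354638,  0.01321561]), 'opening': 1.0011785995793032}
{'vfov': 44.4762827892064, 'cx': 310.51306068826443, 'cy': 197.90419160473732, 'eye': array([0.44564825, 0.03590194, 1.49006605]), 'orientation': array([ 0.02819509, -0.70026414,  0.71285063, -0.0260605 ])}
{'vfov': 55.90423170636383, 'cx': 321.23147254221755, 'cy': 196.60136981438316, 'eye': array([ 0.56255384, -0.70640474,  0.76592874]), 'orientation': array([-0.40877346,  0.91254388,  0.01107919,  0.00672073])}
```

View pics/top0.png

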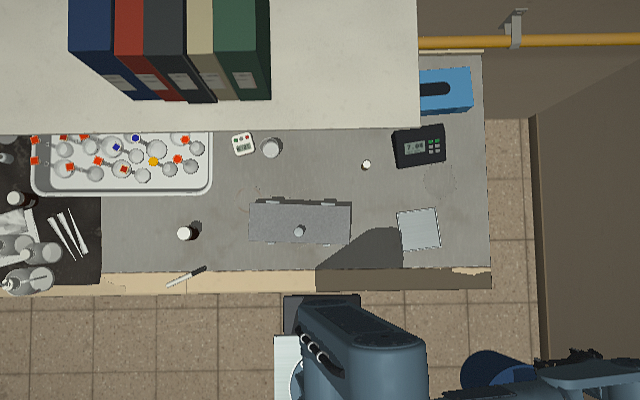

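View pics/side0.png

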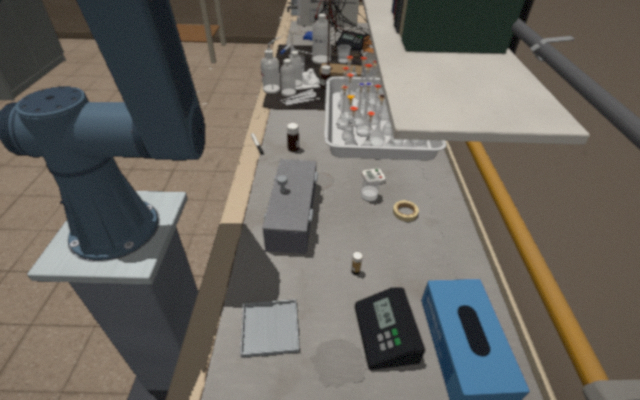

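Top view: case at about (300,222), knob (299,231), dish (419,229), amber bottle (185,233), white-capped vial (366,164). A shelf overhangs the back. I'll zoom and measure next.

```bash
cat > h.py <<'E'
import numpy as np,cv2
from scipy.spatial.transform import Rotation as R
from bench import get_obs,camera,tcp_to_grasp
def rot(q): return R.from_quat([q[1],q[2],q[3],q[0]])
def ray(c,u,v):
    f=200/np.tan(np.radians(c['vfov']/2))
    return rot(c['orientation']).apply([(u-c['cx'])/f,(v-c['cy'])/f,1])
def onplane(c,u,v,z):
    d=ray(c,u,v); return c['eye']+d*(z-c['eye'][2])/d[2]
def proj(c,p):
    f=200/np.tan(np.radians(c['vfov']/2))
    q=rot(c['orientation']).inv().apply(np.array(p)-c['eye']); return q[:2]/q[2]*f+[c['cx'],c['cy']]
def tri(c1,p1,c2,p2):
    d1=ray(c1,*p1);d2=ray(c2,*p2)
    A=np.stack([d1,-d2],1);s=np.linalg.lstsq(A,c2['eye']-c1['eye'],rcond=None)[0]
    a=c1['eye']+s[0]*d1;b=c2['eye']+s[1]*d2
    return (a+b)/2,np.linalg.norm(a-b)
def crop(c,n,x0,y0,x1,y1):
    k=min(800/(x1-x0),600/(y1-y0)); cv2.imwrite(f'pics/{n}.png',cv2.resize(c['color'][y0:y1,x0:x1,::-1],None,fx=k,fy=k,interpolation=cv2.INTER_CUBIC)); print(n,'scale',k)
E
python3 - <<'E'
from h import *
t=camera('top');s=camera('side')
crop(t,'t1',230,150,450,270); crop(s,'s1',220,110,420,260)
crop(s,'s2',220,240,420,390)
E
```

```text
t1 scale 3.6363636363636362
s1 scale 4.0
s2 scale 4.0
```

View pics/t1.png

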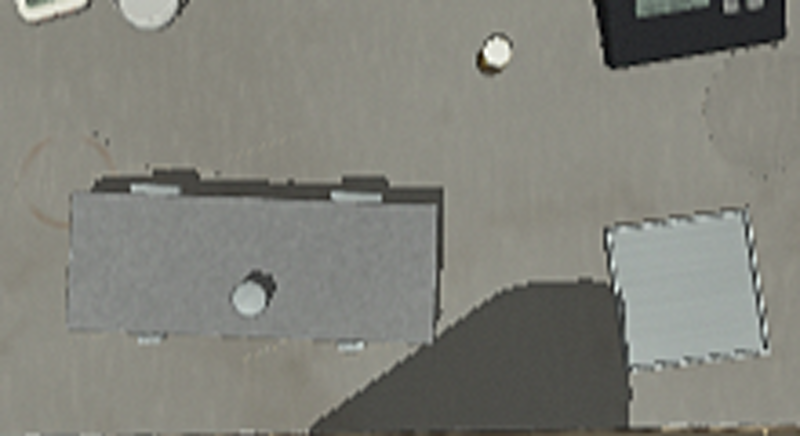

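View pics/s1.png

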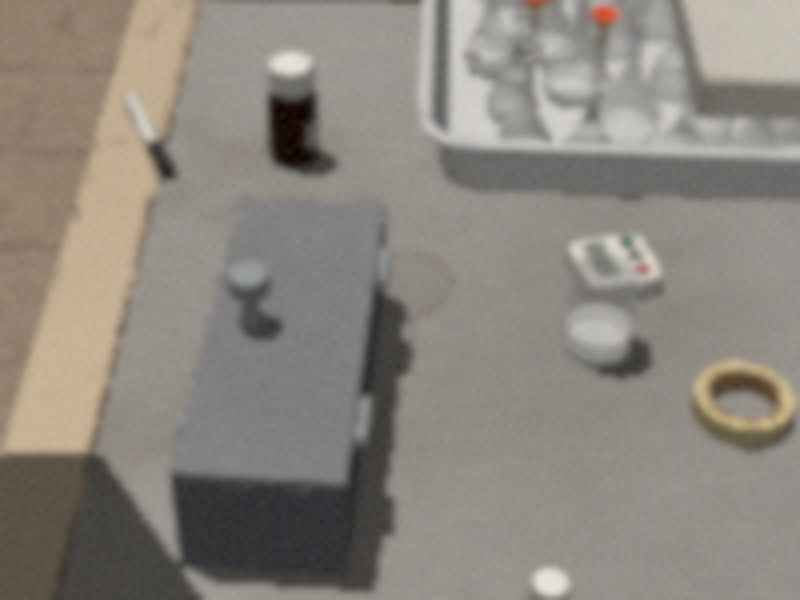

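View pics/s2.png

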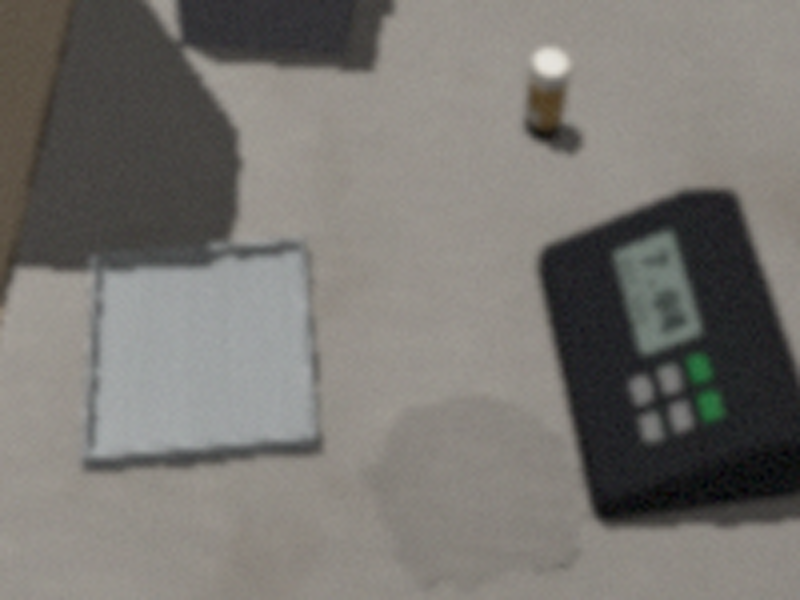

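Lid corners in the t1 crop are about (72,191), (439,205), (434,342) and (68,329). The knob is at (251,296), and the dish corners at (605,229), (743,209), (768,352) and (630,370). In side, the knob is at (246,274) in s1.

```bash
python3 - <<'E'
from h import *
t=camera('top');s=camera('side')
k=3.63636
T=lambda u,v:((u+.5)/k-.5+230,(v+.5)/k-.5+150)
S=lambda u,v:((u+.5)/4-.5+220,(v+.5)/4-.5+110)
S2=lambda u,v:((u+.5)/4-.5+220,(v+.5)/4-.5+240)
L=[onplane(t,*T(*p),.088) for p in[(72,191),(439,205),(434,342),(68,329)]]
L=np.array(L);print(L.round(4)[:,:2]);print('lid c',L.mean(0)); 
e=(L[0]+L[3]-L[1]-L[2])/2;print('len',np.linalg.norm(e),'yaw',np.arctan2(-e[0],e[1]))
h=(L[0]+L[1])/2
print('knob top',onplane(t,*T(251,296),.131),tri(t,T(251,296),s,S(246,268)))
D=np.array([onplane(t,*T(*p),.014) for p in[(605,229),(743,209),(768,352),(630,370)]]);print('dish',D.mean(0)); e=D[0]+D[3]-D[1]-D[2];print(np.arctan2(-e[0],e[1]),np.linalg.norm(e)/2)
D=np.array([onplane(s,*S2(*p),.014) for p in[(95,255),(303,243),(320,441),(87,460)]]);print('dish side',D.mean(0))
print('side knob mid z.123',onplane(s,*S(246,276),.123))
L2=np.array([onplane(s,*S(*p),.088) for p in[(242,198),(386,203),(352,482),(174,472)]]);print('lid side',L2.round(3),L2.mean(0))
print('loose',onplane(t,*T(497,51),.064),onplane(s,*S2(550,62),.064))
print('amber',onplane(t,184,233,.094),onplane(s,*S(292,65),.094))
print('shelf',tri(t,(417,130),s,(395,128)))
E
```

```text
[[ 0.5444  0.2149]
 [ 0.5281 -0.0748]
 [ 0.4205 -0.0683]
 [ 0.4358  0.2189]]
lid c [0.48219113 0.0727056  0.088     ]
len 0.2888745033908303 yaw -0.054551244235951105
knob top [0.45866499 0.07356034 0.131     ] (array([0.45832669, 0.07333635, 0.1376428 ]), np.float64(0.000555079354141543))
dish [ 0.45854076 -0.28362898  0.014     ]
0.11867740442991741 0.11544288598317838
dish side [ 0.46190865 -0.28635216  0.014     ]
side knob mid z.123 [0.45642517 0.08287946 0.123     ]
lid side [[ 0.439  0.219  0.088]
 [ 0.548  0.218  0.088]
 [ 0.534 -0.071  0.088]
 [ 0.424 -0.067  0.088]] [0.48637248 0.07462249 0.088     ]
loose [ 0.65330386 -0.12648891  0.064     ] [ 0.6547641  -0.12626788  0.064     ]
amber [0.45922572 0.40138506 0.094     ] [0.46382235 0.40204072 0.094     ]
shelf (array([ 0.67218906, -0.19312705,  0.45493259]), np.float64(0.009909182471565055))
```

```bash
cat >> h.py <<'E'
def d(target,yaw=None):
    o=get_obs();r=rot(o['eef_rot']);g=np.array(target,float)
    print('t',round(o['time_s'],2),'eef',o['eef_pos'].round(4),'F',o['wrist_force'].round(1),'open',round(o['opening'],3))
    print('delta cm',(r.inv().apply(g-o['eef_pos'])*100).round(2))
    if yaw is not None:
        w=R.from_matrix(np.array([[np.cos(yaw),np.sin(yaw),0],[np.sin(yaw),-np.cos(yaw),0],[0,0,-1]]))
        print('rotvec tool',(r.inv()*w).as_rotvec().round(4))
E
python3 -m inch '[{"delta_pos":[0,0,0],"rotation":[0,0,0.147]},{"delta_pos":[0,0,0],"rotation":[0,0,0.147]},{"delta_pos":[1.9,-4.3,0.1],"rotation":[0,0,0]},{"delta_pos":[1.9,-4.3,0.1],"rotation":[0,0,0]},{"delta_pos":[1.9,-4.3,0.1],"rotation":[0,0,0]},{"delta_pos":[1.9,-4.3,0.1],"rotation":[0,0,0]},{"delta_pos":[1.9,-4.3,0.1],"rotation":[0,0,0]},{"delta_pos":[1.9,-4.3,0.1],"rotation":[0,0,0]},{"delta_pos":[1.9,-4.3,0.1],"rotation":[0,0,0]},{"delta_pos":[1.9,-4.3,0.1],"rotation":[0,0,0]}]' 8.54
python3 -c "from h import *; d([.459,.075,.2],-.055)"
```

```text
time_s: 1.3
eef_pos: [0.3077, -0.2214, 0.2235]
eef_rot: [0.0, 1.0, -0.027, 0.0]
wrist_force: [1.2, -0.6, -0.2]
opening: 0.999
t 1.3 eef [ 0.3077 -0.2214  0.2235] F [ 1.2 -0.6 -0.2] open 0.999
delta cm [ 13.51 -30.41   2.34]
rotvec tool [ 0.0007 -0.0008  0.0011]
```

```bash
python3 -m inch '[{"delta_pos":[1.9,-4.3,0.3],"rotation":[0,0,0]},{"delta_pos":[1.9,-4.3,0.3],"rotation":[0,0,0]},{"delta_pos":[1.9,-4.3,0.3],"rotation":[0,0,0]},{"delta_pos":[1.9,-4.3,0.3],"rotation":[0,0,0]},{"delta_pos":[1.9,-4.3,0.3],"rotation":[0,0,0]},{"delta_pos":[1.9,-4.3,0.3],"rotation":[0,0,0]},{"delta_pos":[1.3,-3.0,0.3],"rotation":[0,0,0]},{"delta_pos":[0,0,0],"rotation":[0,0,0]},{"delta_pos":[0,0,0],"rotation":[0,0,0]}]'
python3 - <<'E'
from h import *
d([.459,.0745,.103],-.055)
t=camera('top');s=camera('side');crop(t,'t2',230,150,450,270);crop(s,'s2b',180,80,420,260)
E
```

```text
time_s: 2.2
eef_pos: [0.4491, 0.0584, 0.202]
eef_rot: [0.0, 1.0, -0.025, -0.0]
wrist_force: [0.1, 1.0, -0.4]
opening: 0.996
t 2.2 eef [0.4491 0.0584 0.202 ] F [ 0.1  1.  -0.4] open 0.996
delta cm [ 0.92 -1.66  9.9 ]
rotvec tool [0.0003 0.0009 0.0042]
t2 scale 3.6363636363636362
s2b scale 3.3333333333333335
```

View pics/s2b.png

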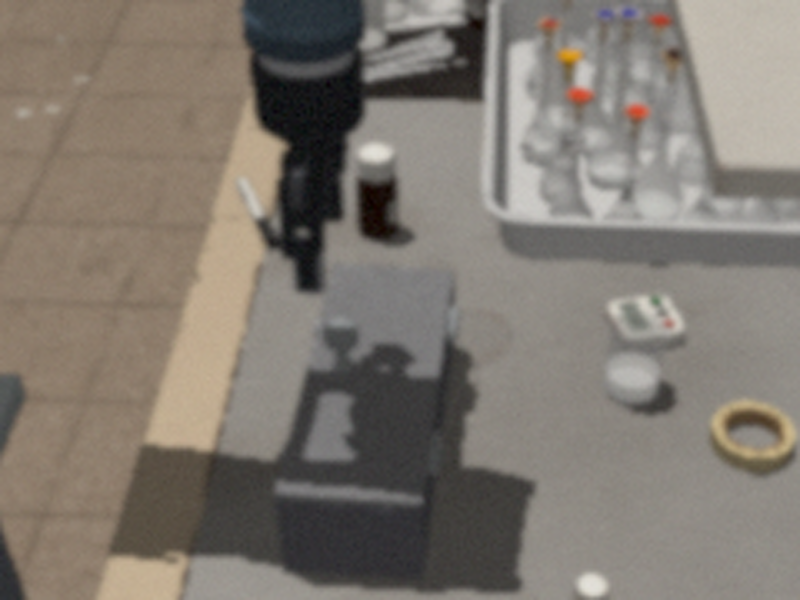

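The gripper hangs above and ahead of the knob, which is at (340,335) in the crop, and the way down is clear. I'll shift over the knob and descend.

```bash
python3 -m inch '[{"delta_pos":[0.9,-1.65,0],"rotation":[0,0,0]},{"delta_pos":[0,0,2.5],"rotation":[0,0,0]},{"delta_pos":[0,0,2.5],"rotation":[0,0,0]},{"delta_pos":[0,0,2.5],"rotation":[0,0,0]},{"delta_pos":[0,0,2.4],"rotation":[0,0,0]},{"delta_pos":[0,0,0],"rotation":[0,0,0]},{"delta_pos":[0,0,0],"rotation":[0,0,0]}]'
python3 - <<'E'
from h import *
d([.459,.0745,.103],-.055)
s=camera('side');crop(s,'s3',220,110,420,260)
E
```

```text
time_s: 3.0
eef_pos: [0.4592, 0.0729, 0.1037]
eef_rot: [0.0, 1.0, -0.027, -0.0]
wrist_force: [0.1, -1.3, -0.0]
opening: 1.003
t 3.0 eef [0.4592 0.0729 0.1037] F [ 0.1 -1.3 -0. ] open 1.003
delta cm [-0.02 -0.16  0.07]
rotvec tool [0.0001 0.0004 0.    ]
s3 scale 4.0
```

View pics/s3.png

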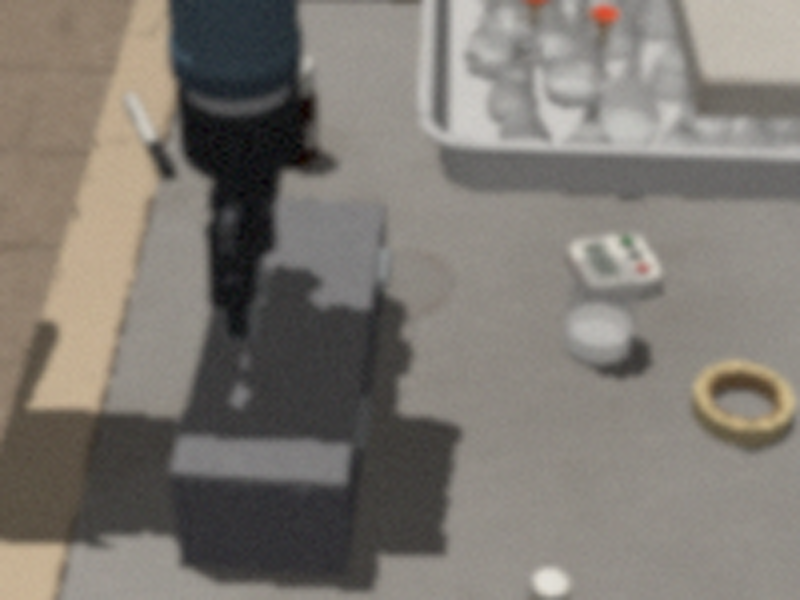

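The near finger is in line with the knob at about (240,330), and the case has not moved. Closing now.

```bash
python3 -m inch '[{"delta_pos":[0,-0.15,0.05],"rotation":[0,0,0]},{"delta_pos":[0,0,0],"rotation":[0,0,0]},{"delta_pos":[0,0,0],"rotation":[0,0,0]},{"delta_pos":[0,0,0],"rotation":[0,0,0]},{"delta_pos":[0,0,0],"rotation":[0,0,0]},{"delta_pos":[0,0,0],"rotation":[0,0,0]},{"delta_pos":[0,0,0],"rotation":[0,0,0]},{"delta_pos":[0,0,0],"rotation":[0,0,0]}]' 1
python3 - <<'E'
from h import *
d([.459,.0745,.104],-.055)
p=lambda a:np.array([-8*np.cos(a)+4.3*np.sin(a),8*np.sin(a)+4.3*np.cos(a)])
A=np.arange(0,1.81,.15)
for a,b in zip(A,A[1:]): q=p(b)-p(a);print(round(b,2),q[0].round(2),(-q[1]).round(2))
E
```

```text
time_s: 3.85
eef_pos: [0.4596, 0.0756, 0.1035]
eef_rot: [-0.0, 1.0, -0.027, 0.0]
wrist_force: [-2.2, 0.7, 5.3]
opening: 0.297
t 3.85 eef [0.4596 0.0756 0.1035] F [-2.2  0.7  5.3] open 0.297
delta cm [-0.05  0.11 -0.05]
rotvec tool [-0.0003 -0.0006  0.002 ]
0.15 0.73 -1.15
0.3 0.9 -1.02
0.45 1.04 -0.88
0.6 1.16 -0.71
0.75 1.25 -0.53
0.9 1.32 -0.34
1.05 1.35 -0.14
1.2 1.36 0.06
1.35 1.33 0.27
1.5 1.28 0.46
1.65 1.2 0.65
1.8 1.09 0.82
```

```bash
python3 -m inch '[{"delta_pos":[0.73,0,-1.15],"rotation":[0,0,0]},{"delta_pos":[0.9,0,-1.02],"rotation":[0,0,0]},{"delta_pos":[1.04,0,-0.88],"rotation":[0,0,0]},{"delta_pos":[1.16,0,-0.71],"rotation":[0,0,0]},{"delta_pos":[1.25,0,-0.53],"rotation":[0,0,0]},{"delta_pos":[0,0,0],"rotation":[0,0,0]},{"delta_pos":[0,0,0],"rotation":[0,0,0]}]'
python3 - <<'E'
from h import *
d([.5096,.073,.146],-.055)
s=camera('side');crop(s,'s4',220,110,420,260)
E
```

```text
time_s: 4.55
eef_pos: [0.5104, 0.0727, 0.1466]
eef_rot: [0.0, 1.0, -0.027, 0.0]
wrist_force: [-3.4, 1.5, 4.9]
opening: 0.299
t 4.55 eef [0.5104 0.0727 0.1466] F [-3.4  1.5  4.9] open 0.299
delta cm [-0.08 -0.03  0.06]
rotvec tool [-0.     -0.0003  0.002 ]
s4 scale 4.0
```

View pics/s4.png

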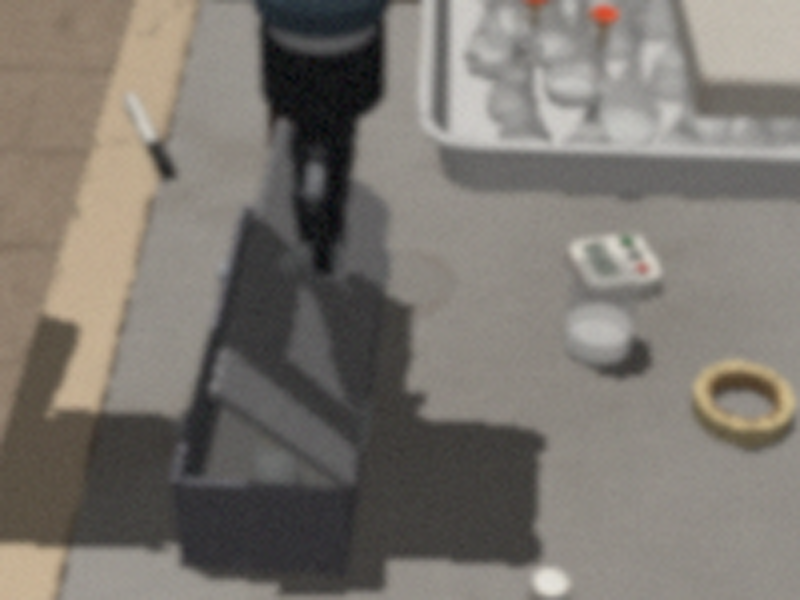

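The lid is about 45° open and following well. A whitish dropper shows in the near (−y) well at about (275,465). Continuing.

```bash
python3 -m inch '[{"delta_pos":[1.32,0,-0.34],"rotation":[0,0,0]},{"delta_pos":[1.35,0,-0.14],"rotation":[0,0,0]},{"delta_pos":[1.36,0,0.06],"rotation":[0,0,0]},{"delta_pos":[1.33,0,0.27],"rotation":[0,0,0]},{"delta_pos":[1.28,0,0.46],"rotation":[0,0,0]},{"delta_pos":[1.2,0,0.65],"rotation":[0,0,0]},{"delta_pos":[1.09,0,0.82],"rotation":[0,0,0]},{"delta_pos":[0,0,0],"rotation":[0,0,0]},{"delta_pos":[0,0,0],"rotation":[0,0,0]}]'
python3 - <<'E'
from h import *
d([.5096,.073,.146],-.055)
s=camera('side');crop(s,'s5',220,110,420,260)
s=camera('top');crop(s,'t5',230,150,450,270)
E
```

```text
time_s: 5.5
eef_pos: [0.6005, 0.0677, 0.1291]
eef_rot: [0.0, 1.0, -0.027, 0.002]
wrist_force: [3.6, 0.5, 5.0]
opening: 0.299
t 5.5 eef [0.6005 0.0677 0.1291] F [3.6 0.5 5. ] open 0.299
delta cm [-9.1  -0.05 -1.72]
rotvec tool [ 0.0002 -0.0034  0.0017]
s5 scale 4.0
t5 scale 3.6363636363636362
```

View pics/s5.png

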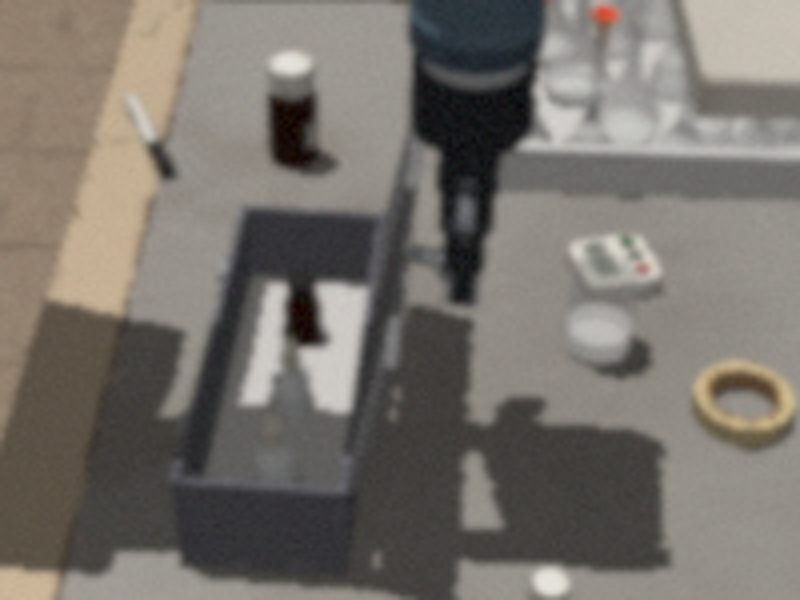

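View pics/t5.png

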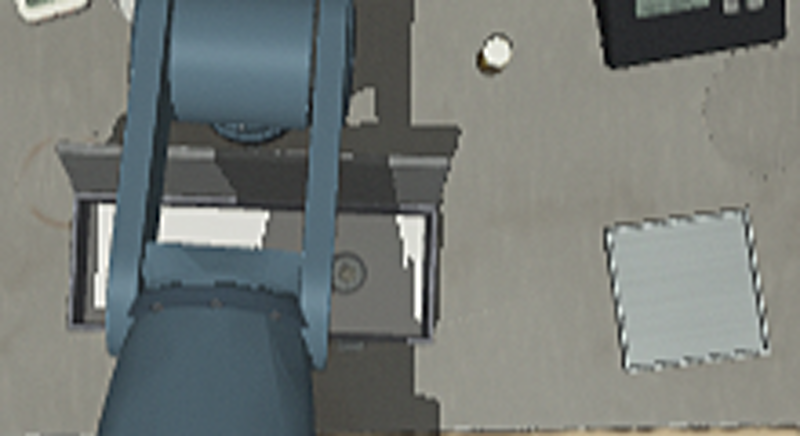

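The lid is about 1.8 rad back. The brown vial is in the +y (far) well, at s1-crop pixel (303,310), with the droppers in the middle and −y wells. Before lifting I'll check wrist clearance to the shelf.

```bash
python3 - <<'E'
from h import *
crop(camera('top'),'t5f',180,60,440,255);crop(camera('side'),'s5f',180,0,620,330)
E
```

```text
t5f scale 3.076923076923077
s5f scale 1.8181818181818181
```

View pics/t5f.png

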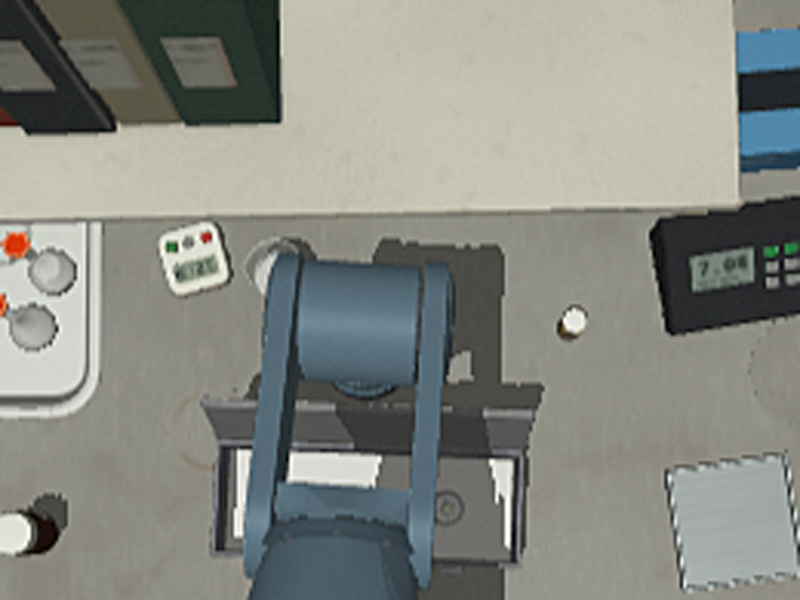

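View pics/s5f.png

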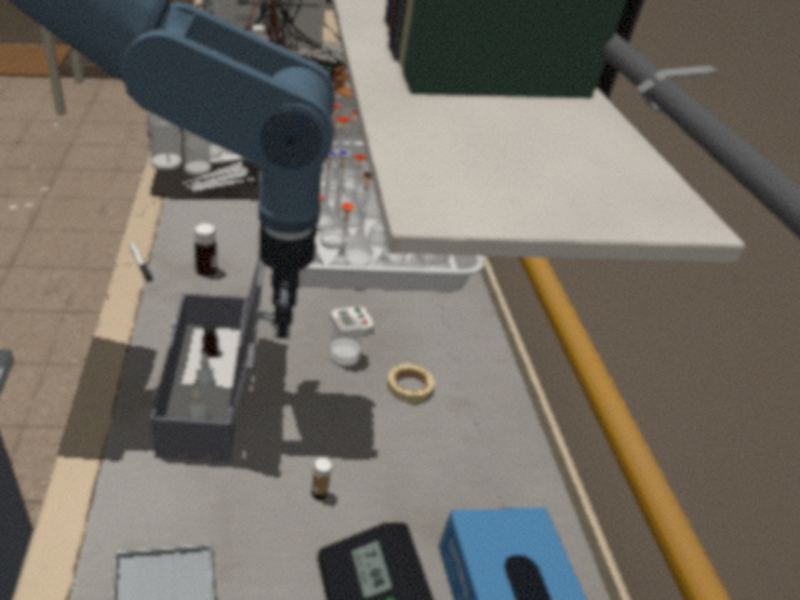

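The wrist is about 15 px (roughly 30 mm) short of the shelf edge in the top view, so a straight lift is clear. I'll open and lift.

```bash
python3 -m inch '[{"delta_pos":[0,0,0],"rotation":[0,0,0]},{"delta_pos":[0,0,0],"rotation":[0,0,0]},{"delta_pos":[0,0,0],"rotation":[0,0,0]},{"delta_pos":[0,0,0],"rotation":[0,0,0]},{"delta_pos":[0,0,0],"rotation":[0,0,0]},{"delta_pos":[0,0,0],"rotation":[0,0,0]},{"delta_pos":[0,0,0],"rotation":[0,0,0]}]' 8.54
python3 -m inch '[{"delta_pos":[0,0,-2.5],"rotation":[0,0,0]},{"delta_pos":[0,0,-2.5],"rotation":[0,0,0]},{"delta_pos":[0,0,-2.5],"rotation":[0,0,0]},{"delta_pos":[0,0,-1.5],"rotation":[0,0,0]},{"delta_pos":[0,0,0],"rotation":[0,0,0]}]'
python3 - <<'E'
from h import *
d([.488,.148,.23],-.055)
E
```

```text
time_s: 6.4
eef_pos: [0.5991, 0.0679, 0.1278]
eef_rot: [0.0, 1.0, -0.027, -0.0]
wrist_force: [-0.4, -0.3, -0.1]
opening: 0.999
time_s: 6.9
eef_pos: [0.6007, 0.0678, 0.2206]
eef_rot: [0.0, 1.0, -0.027, 0.002]
wrist_force: [-0.0, -0.2, -0.5]
opening: 0.998
t 6.9 eef [0.6007 0.0678 0.2206] F [-0.  -0.2 -0.5] open 0.998
delta cm [-11.68  -7.41  -1.  ]
rotvec tool [ 0.0001 -0.0049  0.0019]
```

```bash
python3 -m inch '[{"delta_pos":[-3,0,-0.2],"rotation":[0,0,0]},{"delta_pos":[-3,-1.5,-0.2],"rotation":[0,0,0]},{"delta_pos":[-3,-3,-0.2],"rotation":[0,0,0]},{"delta_pos":[-2.6,-2.9,-0.2],"rotation":[0,0,0]},{"delta_pos":[0,0,0],"rotation":[0,0,0]},{"delta_pos":[0,0,0],"rotation":[0,0,0]}]' 5
python3 - <<'E'
from h import *
d([.488,.148,.026],-.055)
s=camera('side');im=s['color'].astype(int)
m=((im.max(2)<70)).astype('uint8'); 
roi=np.zeros_like(m);roi[170:202,285:308]=1
n,l,st,c=cv2.connectedComponentsWithStats(m*roi)
print(st,c)
for z in(.005,.03,.067): print(z,proj(s,[.488,.148,z]),proj(s,[.4845,.148,z]))
im=s['color'][150:210,265:330,::-1];cv2.imwrite('pics/s6.png',cv2.resize(im,None,fx=10,fy=10,interpolation=cv2.INTER_CUBIC))
crop(s,'s6f',180,0,420,260)
E
```

```text
time_s: 7.5
eef_pos: [0.4866, 0.1483, 0.2249]
eef_rot: [0.0, 1.0, -0.026, -0.0]
wrist_force: [0.8, -0.1, 0.5]
opening: 0.584
t 7.5 eef [0.4866 0.1483 0.2249] F [ 0.8 -0.1  0.5] open 0.584
delta cm [ 0.16  0.02 19.89]
rotvec tool [0.0005 0.0009 0.0036]
[[     0      0    640    400 255682]
 [   285    170     23     26    318]] [[319.52941936 199.52601278]
 [295.84591195 178.58490566]]
0.005 [295.47379614 195.61231002] [294.32067891 195.58264445]
0.03 [295.2717453  189.36270271] [294.10160081 189.33253689]
0.067 [294.96151608 179.76704413] [293.76522778 179.73610669]
s6f scale 2.3076923076923075
```

View pics/s6.png

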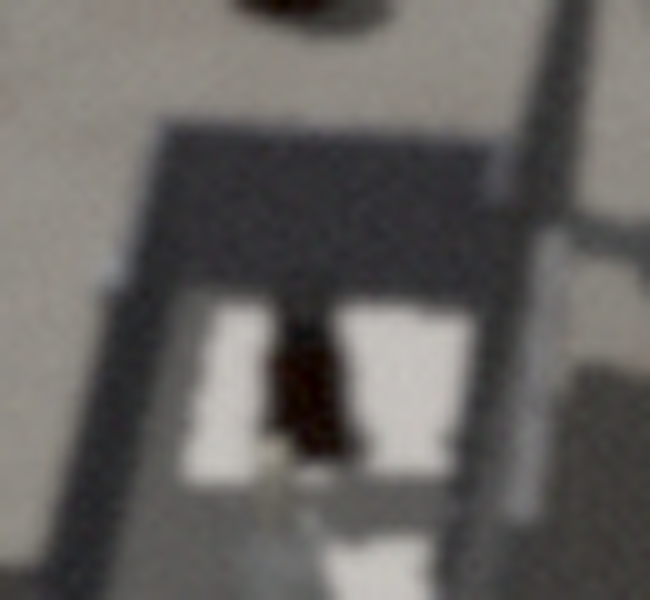

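View pics/s6f.png

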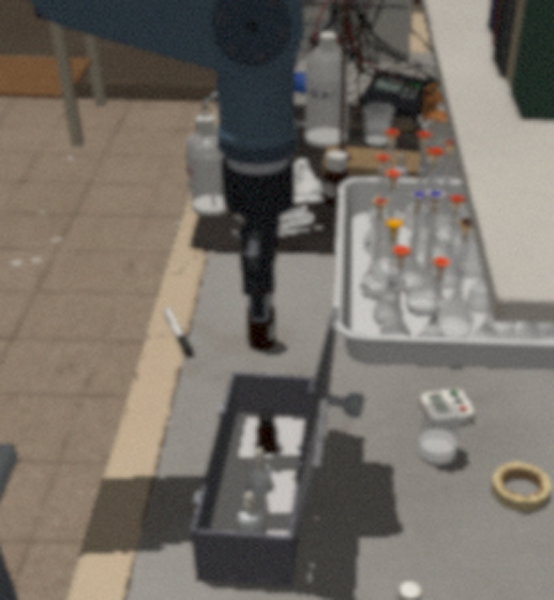

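The vial axis in the side view is near column 296, against 295.3 predicted, so x is about 0.489 and y about 0.148. The gripper hangs above it, the lid stands open, and the way down is clear.

```bash
python3 -m inch '[{"delta_pos":[0.2,0,3],"rotation":[0,0,0]},{"delta_pos":[0,0,4],"rotation":[0,0,0]},{"delta_pos":[0,0,3.5],"rotation":[0,0,0]},{"delta_pos":[0,0,2],"rotation":[0,0,0]},{"delta_pos":[0,0,0],"rotation":[0,0,0]},{"delta_pos":[0,0,0],"rotation":[0,0,0]}]'
python3 - <<'E'
from h import *
d([.489,.148,.026],-.055)
s=camera('side');crop(s,'s7',250,120,340,240)
E
```

```text
time_s: 8.15
eef_pos: [0.4898, 0.1471, 0.1007]
eef_rot: [0.0, 1.0, -0.027, -0.0]
wrist_force: [0.8, -0.3, 0.4]
opening: 0.582
t 8.15 eef [0.4898 0.1471 0.1007] F [ 0.8 -0.3  0.4] open 0.582
delta cm [-0.08 -0.09  7.47]
rotvec tool [0.0002 0.0009 0.0005]
s7 scale 5.0
```

View pics/s7.png

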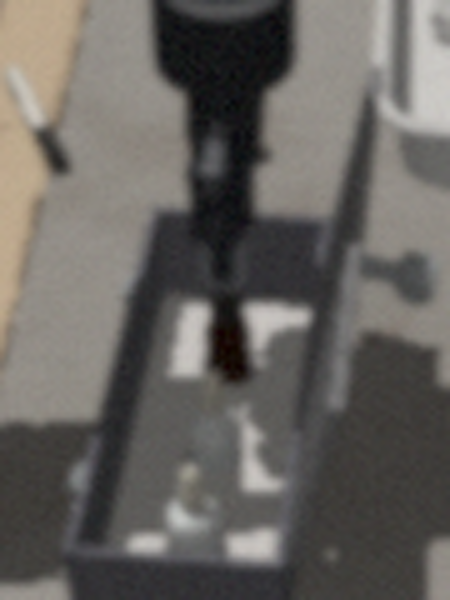

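The fingers are in line with the vial (crop (230,340)), with the middle dropper clear of them. Descending.

```bash
python3 -m inch '[{"delta_pos":[0,-0.1,2],"rotation":[0,0,0]},{"delta_pos":[0,0,2],"rotation":[0,0,0]},{"delta_pos":[0,0,2],"rotation":[0,0,0]},{"delta_pos":[0,0,1.4],"rotation":[0,0,0]},{"delta_pos":[0,0,0],"rotation":[0,0,0]},{"delta_pos":[0,0,0],"rotation":[0,0,0]}]'
python3 -m inch '[{"delta_pos":[0,0,0],"rotation":[0,0,0]},{"delta_pos":[0,0,0],"rotation":[0,0,0]},{"delta_pos":[0,0,0],"rotation":[0,0,0]},{"delta_pos":[0,0,0],"rotation":[0,0,0]},{"delta_pos":[0,0,0],"rotation":[0,0,0]},{"delta_pos":[0,0,0],"rotation":[0,0,0]}]' 1
```

```text
time_s: 8.8
eef_pos: [0.4902, 0.1488, 0.0278]
eef_rot: [-0.0, 1.0, -0.027, 0.001]
wrist_force: [-0.4, 0.8, -0.0]
opening: 0.581
time_s: 9.4
eef_pos: [0.4906, 0.149, 0.0284]
eef_rot: [-0.0, 1.0, -0.027, 0.001]
wrist_force: [0.2, 0.3, 5.6]
opening: 0.289
```

```bash
python3 -m inch '[{"delta_pos":[0,0,-1],"rotation":[0,0,0]},{"delta_pos":[0,0,-2],"rotation":[0,0,0]},{"delta_pos":[0,0,-2.5],"rotation":[0,0,0]},{"delta_pos":[0,0,-3],"rotation":[0,0,0]},{"delta_pos":[0,0,-3],"rotation":[0,0,0]},{"delta_pos":[0,0,-2.5],"rotation":[0,0,0]},{"delta_pos":[0,0,0],"rotation":[0,0,0]},{"delta_pos":[0,0,0],"rotation":[0,0,0]}]'
python3 - <<'E'
from h import *
d([.46,-.285,.168],-.055)
s=camera('side');crop(s,'s8',220,80,380,240)
E
```

```text
time_s: 10.2
eef_pos: [0.4896, 0.1489, 0.1677]
eef_rot: [-0.0, 1.0, -0.027, 0.001]
wrist_force: [-0.4, -0.3, -0.7]
opening: 0.287
t 10.2 eef [0.4896 0.1489 0.1677] F [-0.4 -0.3 -0.7] open 0.287
delta cm [-6.500e-01  4.349e+01 -4.000e-02]
rotvec tool [-0.0002 -0.0018  0.0019]
s8 scale 3.75
```

View pics/s8.png

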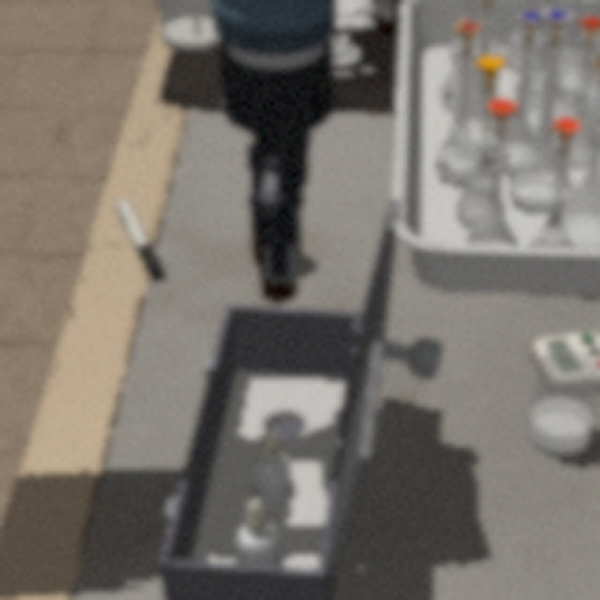

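The vial is lifted out, its brown foot at crop (280,292) and the well empty at (285,425). The droppers are undisturbed. Carrying it to the dish.

```bash
python3 -m inch '[{"delta_pos":[-0.6,2,0],"rotation":[0,0,0]},{"delta_pos":[0,3.5,0],"rotation":[0,0,0]},{"delta_pos":[0,4,0],"rotation":[0,0,0]},{"delta_pos":[0,4,0],"rotation":[0,0,0]},{"delta_pos":[0,4,0],"rotation":[0,0,0]},{"delta_pos":[0,4,0],"rotation":[0,0,0]},{"delta_pos":[0,4,0],"rotation":[0,0,0]},{"delta_pos":[0,4,0],"rotation":[0,0,0]},{"delta_pos":[0,4,0],"rotation":[0,0,0]},{"delta_pos":[0,4,0],"rotation":[0,0,0]}]'
python3 -m inch '[{"delta_pos":[0,3.5,0],"rotation":[0,0,0]},{"delta_pos":[0,2,0],"rotation":[0,0,0]},{"delta_pos":[0,0,0],"rotation":[0,0,0]},{"delta_pos":[0,0,0],"rotation":[0,0,0]}]'
python3 - <<'E'
from h import *
d([.46,-.285,.0265],-.055)
s=camera('side');crop(s,'s9',180,180,380,380)
E
```

```text
time_s: 11.25
eef_pos: [0.4621, -0.2262, 0.1652]
eef_rot: [-0.001, 1.0, -0.027, -0.001]
wrist_force: [0.7, 0.5, -0.5]
opening: 0.287
time_s: 11.65
eef_pos: [0.46, -0.2792, 0.1658]
eef_rot: [-0.001, 1.0, -0.027, -0.001]
wrist_force: [0.4, 0.2, -0.2]
opening: 0.292
t 11.65 eef [ 0.46   -0.2792  0.1658] F [ 0.4  0.2 -0.2] open 0.292
delta cm [ 0.06  0.61 13.93]
rotvec tool [-0.0021  0.0017  0.0012]
s9 scale 3.0
```

View pics/s9.png

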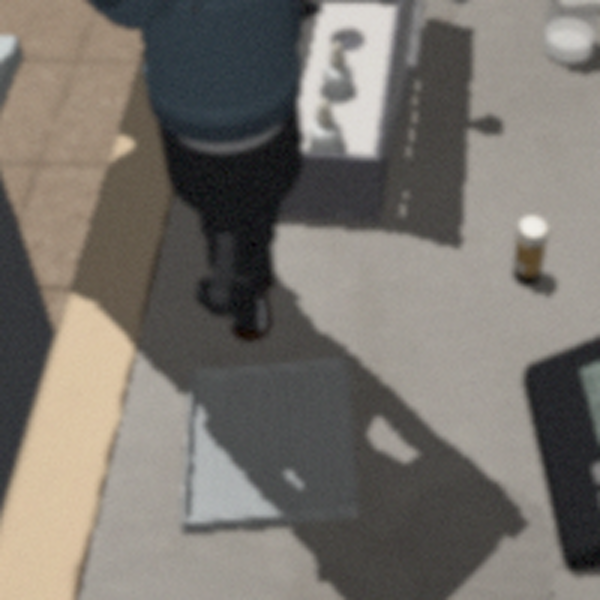

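The vial is above the dish (crop (250,325)). The dish is in the arm's shadow below it. Lowering.

```bash
python3 -m inch '[{"delta_pos":[0,0.6,3],"rotation":[0,0,0]},{"delta_pos":[0,0,4],"rotation":[0,0,0]},{"delta_pos":[0,0,3.5],"rotation":[0,0,0]},{"delta_pos":[0,0,2],"rotation":[0,0,0]},{"delta_pos":[0,0,0.8],"rotation":[0,0,0]},{"delta_pos":[0,0,0],"rotation":[0,0,0]},{"delta_pos":[0,0,0],"rotation":[0,0,0]}]'
python3 - <<'E'
from h import *
d([.46,-.285,.0265],-.055)
s=camera('side');crop(s,'s10',180,220,340,380)
E
```

```text
time_s: 12.4
eef_pos: [0.4611, -0.2862, 0.035]
eef_rot: [0.001, 1.0, -0.026, 0.001]
wrist_force: [0.8, -0.1, 0.5]
opening: 0.29
t 12.4 eef [ 0.4611 -0.2862  0.035 ] F [ 0.8 -0.1  0.5] open 0.29
delta cm [-0.11 -0.11  0.85]
rotvec tool [ 0.001  -0.0012  0.0028]
s10 scale 3.75
```

View pics/s10.png

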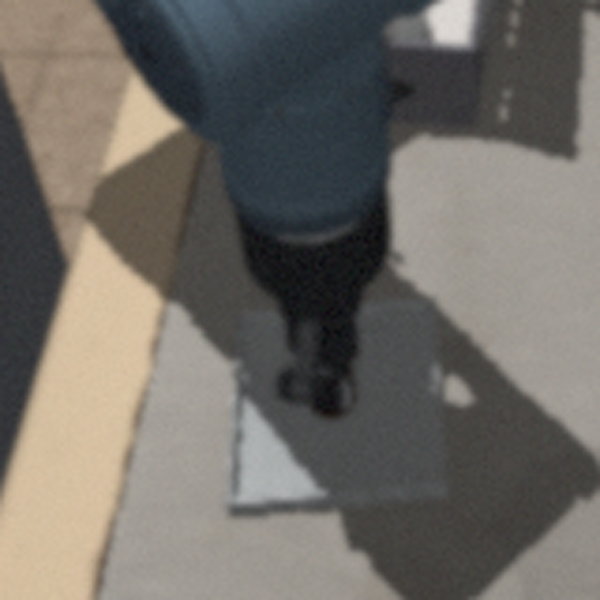

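The gripper is centred over the dish, and the vial's foot is about 8 mm above the floor. I'll lower gently while watching the force.

```bash
python3 -m inch '[{"delta_pos":[0,0,0.3],"rotation":[0,0,0]},{"delta_pos":[0,0,0.2],"rotation":[0,0,0]},{"delta_pos":[0,0,0.1],"rotation":[0,0,0]},{"delta_pos":[0,0,0],"rotation":[0,0,0]}]'
python3 -m inch '[{"delta_pos":[0,0,0.1],"rotation":[0,0,0]},{"delta_pos":[0,0,0.05],"rotation":[0,0,0]},{"delta_pos":[0,0,0],"rotation":[0,0,0]},{"delta_pos":[0,0,0],"rotation":[0,0,0]}]'
```

```text
time_s: 12.85
eef_pos: [0.4601, -0.2862, 0.0279]
eef_rot: [-0.0, 1.0, -0.027, -0.0]
wrist_force: [-0.1, -0.1, 0.4]
opening: 0.285
time_s: 13.25
eef_pos: [0.4602, -0.2862, 0.0264]
eef_rot: [0.0, 1.0, -0.027, -0.0]
wrist_force: [-0.2, -0.7, 0.5]
opening: 0.289
```

```bash
python3 -m inch '[{"delta_pos":[0,0,0.1],"rotation":[0,0,0]},{"delta_pos":[0,0,0],"rotation":[0,0,0]},{"delta_pos":[0,0,0],"rotation":[0,0,0]}]'
python3 -m inch '[{"delta_pos":[0,0,0.1],"rotation":[0,0,0]},{"delta_pos":[0,0,0],"rotation":[0,0,0]},{"delta_pos":[0,0,0],"rotation":[0,0,0]}]'
```

```text
time_s: 13.55
eef_pos: [0.4604, -0.2863, 0.0264]
eef_rot: [0.0, 1.0, -0.027, 0.0]
wrist_force: [-3.7, 1.7, 9.8]
opening: 0.287
time_s: 13.85
eef_pos: [0.4605, -0.2864, 0.0263]
eef_rot: [0.0, 1.0, -0.026, 0.0]
wrist_force: [-5.8, 5.2, 18.1]
opening: 0.289
```

Contact with the floor (18 N). I'll back off 1.5 mm to relieve it, then open slowly.

```bash
python3 -m inch '[{"delta_pos":[0,0,-0.15],"rotation":[0,0,0]},{"delta_pos":[0,0,0],"rotation":[0,0,0]},{"delta_pos":[0,0,0],"rotation":[0,0,0]}]'
python3 -m inch '[{"delta_pos":[0,0,0],"rotation":[0,0,0]},{"delta_pos":[0,0,0],"rotation":[0,0,0]},{"delta_pos":[0,0,0],"rotation":[0,0,0]},{"delta_pos":[0,0,0],"rotation":[0,0,0]},{"delta_pos":[0,0,0],"rotation":[0,0,0]}]' 5
python3 -m inch '[{"delta_pos":[0,0,-1],"rotation":[0,0,0]},{"delta_pos":[0,0,-2],"rotation":[0,0,0]},{"delta_pos":[0,0,-3],"rotation":[0,0,0]},{"delta_pos":[0,0,-4],"rotation":[0,0,0]},{"delta_pos":[0,0,-4],"rotation":[0,0,0]},{"delta_pos":[-4,0,0],"rotation":[0,0,0]},{"delta_pos":[-4,2,0],"rotation":[0,0,0]},{"delta_pos":[-4,2,0],"rotation":[0,0,0]},{"delta_pos":[0,0,0],"rotation":[0,0,0]},{"delta_pos":[0,0,0],"rotation":[0,0,0]}]'
python3 - <<'E'
from h import *
t=camera('top');s=camera('side');crop(t,'t11',170,140,450,280);crop(s,'s11',180,100,440,380)
E
```

```text
time_s: 14.15
eef_pos: [0.4605, -0.2865, 0.0264]
eef_rot: [0.0, 1.0, -0.027, 0.0]
wrist_force: [-1.0, 0.8, 6.4]
opening: 0.292
time_s: 14.65
eef_pos: [0.4601, -0.2862, 0.0257]
eef_rot: [-0.0, 1.0, -0.027, -0.0]
wrist_force: [-0.4, 0.3, 0.1]
opening: 0.59
time_s: 15.65
eef_pos: [0.3377, -0.3205, 0.1668]
eef_rot: [0.001, 1.0, -0.028, 0.001]
wrist_force: [0.3, 0.0, -0.5]
opening: 0.585
t11 scale 2.857142857142857
s11 scale 2.142857142857143
```

View pics/t11.png

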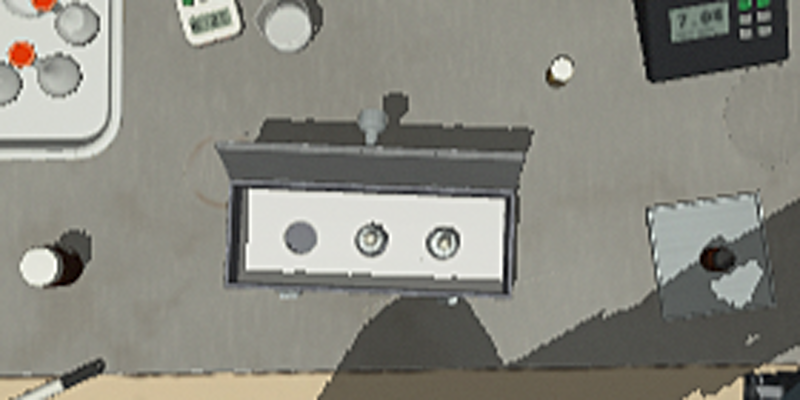

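View pics/s11.png

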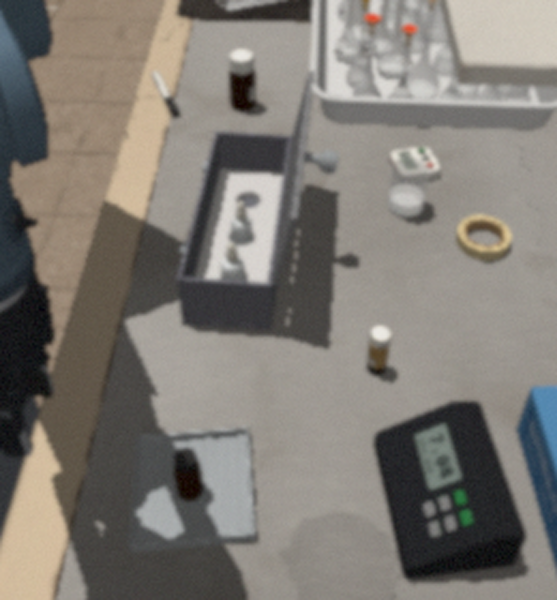

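The vial stands in the dish at top-crop (716,258) and side-crop (188,475). Both droppers are in their wells at (371,240) and (443,242), the lid is standing open, and the bystanders are unmoved. One numeric check remains before handing in.

```bash
python3 - <<'E'
from h import *
t=camera('top');s=camera('side');kt=2.857143;ks=2.142857
T=lambda u,v:((u+.5)/kt-.5+170,(v+.5)/kt-.5+140)
S=lambda u,v:((u+.5)/ks-.5+180,(v+.5)/ks-.5+100)
k,e=tri(t,T(372,122),s,S(325,160));r=k-[.539,.0705,.08];print('knob',k.round(3),e,'lid',np.arctan2(r[2],-r[0])-np.arctan2(.043,.08))
for c,M,n in((t,T,'t'),(s,S,'s')):
    for z in(.003,.034,.065): print(n,z,(np.array(proj(c,[.4601,-.2862,z]))).round(1))
m=t['color'].max(2)<60; roi=np.zeros_like(m);roi[218:245,405:435]=1;y,x=np.nonzero(m&roi);print('t blob',x.min(),x.max(),y.min(),y.max(),x.mean(),y.mean())
m=s['color'].max(2)<60; roi=np.zeros_like(m);roi[300:340,255:280]=1;y,x=np.nonzero(m&roi);print('s blob',x.min(),x.max(),y.min(),y.max(),x.mean(),y.mean())
for r in range(y.min(),y.max()+1,4): print(r,x[y==r].mean().round(1))
crop(t,'t12',395,205,450,255);crop(s,'s12',240,290,305,360)
E
```

```text
knob [0.591 0.067 0.154] 0.0009105601628457562 lid 1.69079042862335
t 0.003 [418.5 228.8]
t 0.034 [420.7 228.7]
t 0.065 [423.1 228.6]
s 0.003 [269.6 328.2]
s 0.034 [268.6 320.7]
s 0.065 [267.5 312.8]
t blob 415 427 226 234 420.4230769230769 230.52564102564102
s blob 261 274 311 333 266.89328063241106 322.29644268774706
311 265.0
315 266.0
319 266.5
323 266.5
327 268.0
331 268.0
t12 scale 12.0
s12 scale 8.571428571428571
```

View pics/s12.png

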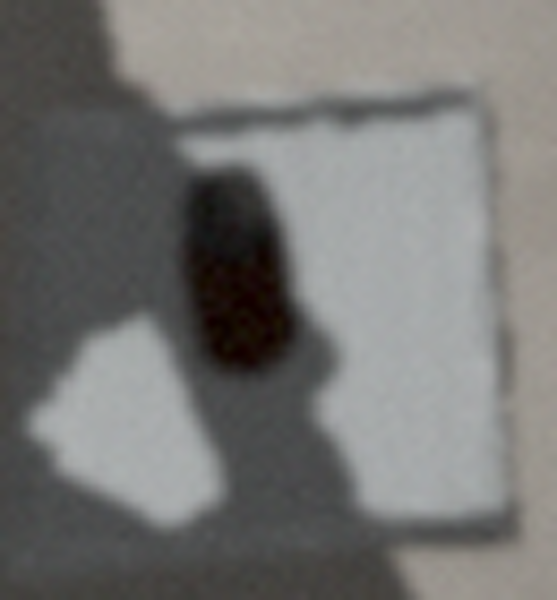

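View pics/t12.png

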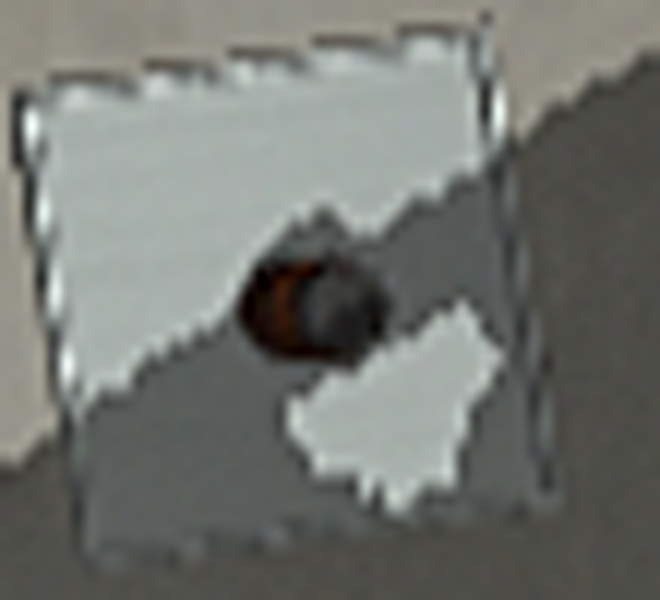

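```bash
python3 -c "
from bench import hand_in,get_obs
o=get_obs();print(o['time_s'],o['wrist_force'],o['eef_pos']);print(hand_in())"
```

```text
15.85 [ 0.03958983  0.54116833 -0.99977956] [ 0.33908724 -0.31934326  0.16602327]
the job is handed in; nothing more can be done
None
```

I swung the lid back by its knob, lifted the brown vial out of the +y well, stood it in the steel dish and moved the arm clear. I handed the job in at about 16 s; `hand_in()` gave no verdict.

My last checks before handing in:
- **Lid:** it stands open at about 1.7 rad, worked out from the knob's position in both views. I had commanded 1.8 rad.
- **Vial:** it stands upright near the middle of the dish. In the top view its cap is about 0.2 px along the rows and 2 px down the columns from where I expected. The side view agrees to within 2–3 px. The 2–3 px offsets are about 5 mm and lie well inside the dish walls.
- **Dropper bottles:** both are still upright in the middle and −y wells.
- **Bystanders:** the amber bottle and the white-capped vial look undisturbed.
- **Robot:** the gripper is open and touching nothing, with about 1 N at the wrist. The largest force I read was about 18 N on the wrist, when I pressed the vial lightly onto the dish floor.

The top and side views differed by 2–4 mm in the positions of the case and dish, which did not affect the result. No check failed.

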